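# Take the spent battery out of a backup power unit under a snap-fit cover

## Task

Take the spent battery out of the backup power unit: squeeze the orange snap tab of the light grey battery cover fully in with a gentle grip and, keeping it squeezed, tip the cover up at its tab side and draw its back tongues out of their keepers, straining neither tab, hook nor tongues. Set the cover down gently, open side down, on the green pad and let go of it. Then lift the red battery out of the bay and stand it gently upright in the yellow tray, leaving the fresh green battery and everything else on the desk where they are.

Things in the scene. Friction and masses are not known exactly. Their poses are not given: they have to be found in the camera images.
- unit: Backup power unit, fixed: dark grey housing 130 (x) x 240 (y) x 40 mm; origin at the centre of its underside, z up. Its flat deck is 40 mm above the desk. The battery bay and its cover are centred 55 mm towards +y; three outlets lie on the -y half. Low stops 4 mm high round the cover leave it about 1 mm of play each way.
- bay (a point): Bay centre on the deck, axes of the unit. From here: two keepers 9 mm high at x -38 to -29, y 29 to 47 on either side, each with a slot 6 mm high, open to +x, for a tongue; a catch bracket 11.5 mm high at x 36 to 48, y -13 to 13, whose lip holds the tab's hook. Battery well 27 (x) x 98 (y) mm, floor 8 mm above the desk.
- cover: Light grey battery cover, loose: hood open below, 54 (x) x 112 (y) x 42 mm, walls 3 mm, 0.11 kg. Origin at the centre of its lower rim, z up, x towards its orange tab. Closed, it stands on the deck at the bay centre with the unit's axes. Flat back wall at x = -27. Over 10 N in all between cover and unit strains hook or tongues; set it down under 30 N.
- tongue_line (a point): On the cover: midway between the ends of the two tongues, at the rim, x = -34 mm. The tongues (y = -38 and 38, 14 wide, 3 thick, 7 mm long) sit under the keepers. Lifted straight up over 3 mm they jam. Turned about this line (along y) with the tab side rising 0.25 to 0.3 rad, the cover can be drawn 8 to 11 mm along the unit's +x and lifted away.
- tab (a joint): Orange snap tab, 22 mm wide, in the middle of the cover's front (+x) wall; flexes about its root 36 mm above the rim. In rad: 0 = out, 0.25 = fully in. The hook at its foot comes free of the catch at 0.15 to 0.19. At 15 mm above the rim it takes 3 N to start and 11 N to hold in (harder higher up). Squeeze it against the back wall with 13 to 18 N; over 22 N a finger cracks it.
- tab_press (a point): Middle of the tab's outer face, 15 mm above the rim, a good height for the fingertip: 33 mm from the cover's middle when out, 28 mm when fully in, so 60 mm from the back wall's outer face when out, 55 mm when in. Fingertips 14 mm or more above the deck clear keepers and catch bracket.
- spent: Red-topped spent battery, 25 (x) x 96 (y) x 62 mm block, black with red label, about 0.33 kg, loose in the well with 1 mm of play a side, under the cover; origin at the centre of its underside, axes as the unit. It stands 30 mm out of the deck. Grip it across its 25 mm; set it down with less than 40 N.
- fresh: Fresh battery, same block with green top and label, standing on the desk: leave it alone. Origin at the centre of its underside.
- pad: Green felt-topped pad 200 x 200 x 4 mm on the desk, fixed: the cover goes here. Origin at the centre of its underside.
- tray: Yellow open collection tray, 150 (x) x 190 (y) x 36 mm, walls and floor 4 mm, fixed: the spent battery goes here. Origin at the centre of its underside.
- mug: Blue mug, 80 mm wide, 95 mm high. Bystander; origin at its underside.
- stapler: Black stapler, 135 mm long, 50 mm high. Bystander; origin at its underside.
- dispenser: Black tape dispenser, 150 mm long, 86 mm high. Bystander; origin at its underside.
- screwdriver: Screwdriver with yellow handle, 15 to 30 mm thick, lying on the desk. Bystander; origin below it on the desk.
- pen_cup: Dark pen cup with pens, 80 mm wide, 150 mm high. Bystander; origin at its underside.
- clip_box: Small cardboard box 70 x 45 x 22 mm. Bystander; origin at its underside.
Mind the look-alikes: they are no part of the job. What is shaped like the cover but turquoise is not meant.

How it is judged (in metres and radians):
On the way, in this order (a step that is already met when the one before it is completed fails the run):
1. the snap tab is squeezed fully in while the cover is still seated (value of joint tab above 0.19 rad and z of cover in the frame of unit below 0.046 m), for 0.1 s.
2. the cover stands on the green pad, open side down, and is let go (x of cover in the frame of pad between -0.075 and 0.075 m and y of cover in the frame of pad between -0.075 and 0.075 m and z of cover in the frame of pad below 0.009 m and angle between cover's own z axis and vertical below 0.08 rad and contact force between the fingers and cover below 0.05 N and linear speed of cover below 0.02 m/s), for 0.2 s.
At the end, for the whole second after the job is handed in: The cover stands open side down on the green pad (origin within 75 mm of the pad's centre along each pad side, upright within 0.08 rad), and the spent battery stands upright on the tray's floor (origin within 62 mm (x) and 80 mm (y) of its centre, within 0.08 rad), both released and at rest (all of step 2 and x of spent in the frame of tray between -0.062 and 0.062 m and y of spent in the frame of tray between -0.08 and 0.08 m and z of spent in the frame of tray below 0.009 m and angle between spent's own z axis and vertical below 0.08 rad and linear speed of spent below 0.02 m/s); the robot touches nothing.
It fails at once if the tab and cover are squeezed too hard (over 44 N, both fingers together) (contact force between the fingers and cover above 44 N).
It fails at once if the cover is forced against the unit (hook, tongues or stops strained) with more than 10 N in all (contact force between cover and unit above 10 N).
It fails at once if the cover is dropped or slammed on the pad (over 30 N) (contact force between cover and pad above 30 N).
It fails at once if the battery is dropped or slammed in the tray (over 40 N) (contact force between spent and tray above 40 N).
It fails at once if the fresh battery or another bystander is moved more than 20 mm (distance of any of fresh, mug, stapler, dispenser, screwdriver, pen_cup, clip_box from where it was at the start of the episode above 0.02 m).
It also fails if it takes over 69 s, if anything falls off the work surface, if the arm or the gripper's body presses on something with over 40 N, if the wrist force passes 120 N, or if a joint passes its speed limit or range.

## Robot

A 7-joint arm with a two-finger parallel gripper is mounted at the origin on the work surface. World frame = base frame: x ahead of the robot, y to its left, z up, the work surface at z = 0. Lengths are in mm, angles in rad, forces in N, time in s.
With the tool pointing down it reaches from about 425 to 1025 mm from the base axis. Payload 9.4 kg.
Tool frame: the origin (TCP) lies midway between the tips of the shut fingers; the grasp point (between the pads) lies 19 mm behind it; z points along the fingers, y is the line along which they close (so a half turn about z gives the same grasp; the last joint's range is limited). The gripper opens to 93 mm and grips with 3 to 60 N. Pads are 15 mm wide; open, the fingers measure 128 mm over their backs; the gripper's body (75 mm by 188 mm) begins 65 mm behind the grasp point.
Start: joints at [1.143, 0.599, -0.003, 1.599, 0.002, 0.943, -0.08], TCP at [249.136, -680.849, 218.618] pointing down, gripper open.
Joint ranges: [-2.57, 2.57], [-0.35, 1.97], [-1.29, 1.29], [0.11, 2.56], [-1.05, 4.19], [0.11, 1.86], [-2.63, 2.63]. Speed limits (rad/s): [2.22, 2.22, 3.01, 3.01, 3.14, 3.14, 3.14].

## Interface

Orientations are given as a rotation vector (axis times angle).
In Python, from workcell import read_state, capture, close_job gives the robot as it stands.
- The arm moves only by the tool jog_arm, never from a script. Its argument "motion" is a list of rows, each an object with "dp": the shift along the world's x, y, z in units of 500 mm (1.0 is 500 mm), a list of three; "dr": the turn, a rotation vector about the world's x, y, z in units of pi/2 rad (1.0 is pi/2 rad), a list of three. In form: [{"dp": [dx, dy, dz], "dr": [wx, wy, wz]}, ...]. A call has 1 to 12 rows; each row shifts and turns the commanded pose from where the row before left it; what a row does not reach is not made up. A row lasts 1/12 s, in which the tool goes at most 41.7 mm and 7.16 degrees, less where a joint would pass 70% of its speed; a pose out of reach is approached as far as the arm can. A call with a number of a shift or a turn outside -1 to 1 is refused whole. A call with a gripper value outside its range is refused whole. "claw" is the opening, from 0 (shut) to 1 (fully open), set as the call begins (left out, the last holds). The fingers move at their own pace and stop on an object; the grip force is fixed at half the most. Time passes only in rows, so rows that do not move let the fingers close. It gives the time, the measured TCP pose, the force, the opening and the grip force at its end, in the units of the state.
- read_state(): the state, without advancing time (a new reading comes with each control period).
- capture(name): name is "side" or "top"; returns a dict with "frame" (480x640x3 uint8, red, green, blue), "intrinsics" (3x3 intrinsics, pixels), "extrinsics" (4x4, takes a point from world to camera coordinates). Camera axes: x right, y up, looking along -z (the intrinsics and any distortion apply to the point x, -y, -z); pixel columns grow to the right and rows downward; lengths in mm; the calibration is good to about 2 mm. A picture is of the moment at which its call begins. There is no depth.
- close_job(): hands the job in; it is judged then, once.
The state is a dict: "clock": time; "joints": joint angles; "joint_vel": joint speeds; "joint_torque": joint torques, N m; "eef_pos": TCP position; "tool_rot": TCP orientation; "wrist_force": force on the tool from outside, world axes, zero at the start; "torque": the same for the moment, N m; "width": finger opening in mm; "grasp_force": force on a finger pad.
Only numpy, scipy, OpenCV 4.12 (cv2) and the standard library are available. Lean on these libraries where they do the work, as an engineer would, in place of code of your own. Each camera call takes 0.05 s, during which the arm holds its last target. There are 200 camera calls.

## Working session

There is one attempt and no reset: what is moved stays moved. The work goes in short steps, Python scripts to look and compute and a tool call to move; the robot and the scene stay as the last step left them, time stands still between calls to the robot, and variables do not carry over. Pictures are saved under pics/ and viewed, at most 11 in all, crops included, and the job is handed in when it is done.

Besides the shell and the picture viewer there is one more tool, called in YAML: its name, and indented under it one key for each argument. jog_arm: Moves the arm, as the interface text tells. Shifts and turns lie within -1 to 1; 1 stands for 500 mm of shift or pi/2 rad of turn. Its arguments: {"type":"object","properties":{"motion":{"type":"array"},"claw":{"type":"number"}},"required":["motion"]}

```bash
mkdir -p pics
python3 - <<'E'
from workcell import *
import cv2,numpy as np
for n in("top","side"):
    c=capture(n);cv2.imwrite(f"pics/{n}0.png",c["frame"][:,:,::-1]);print(n,np.array(c["intrinsics"]).round(1).tolist(),np.array(c["extrinsics"]).round(3).tolist(),c.keys())
print(read_state())
E
```

```text
top [[550.8, 0.0, 314.7], [0.0, 550.8, 239.0], [0.0, 0.0, 1.0]] [[0.024, -1.0, 0.004, -3.876], [0.99, 0.024, 0.136, -548.095], [-0.136, 0.001, 0.991, -1233.042], [0.0, 0.0, 0.0, 1.0]] dict_keys(['frame', 'intrinsics', 'extrinsics'])
side [[609.8, 0.0, 315.0], [0.0, 609.8, 234.5], [0.0, 0.0, 1.0]] [[-0.927, -0.374, -0.015, 532.919], [0.219, -0.573, 0.79, -161.974], [-0.304, 0.729, 0.613, -1321.67], [0.0, 0.0, 0.0, 1.0]] dict_keys(['frame', 'intrinsics', 'extrinsics'])
{'clock': 0.1, 'joints': array([ 1.14331523,  0.60004342, -0.00252591,  1.60002268,  0.00181417,
        0.94288658, -0.07976434]), 'joint_vel': array([ 9.73968079e-04, -1.23944552e-03,  2.11981420e-04, -4.58221312e-04,
        1.36529419e-03, -8.30019952e-04, -4.05936354e-05]), 'joint_torque': array([ 4.20486947e-03, -7.66556811e+01,  1.50220346e+00, -2.52937156e+01,
       -5.21758944e-02,  1.36923540e-02,  2.39243343e-05]), 'eef_pos': array([ 248.9635887 , -680.46869542,  217.8575141 ]), 'tool_rot': array([-3.09208798e+00, -5.48093636e-01,  5.99498395e-04]), 'wrist_force': array([-0.66708973,  0.74361742, -0.13826398]), 'torque': array([0.02694784, 0.01762695, 0.00628832]), 'grasp_force': 0.0, 'width': 93.20956386718724}
```

View pics/top0.png

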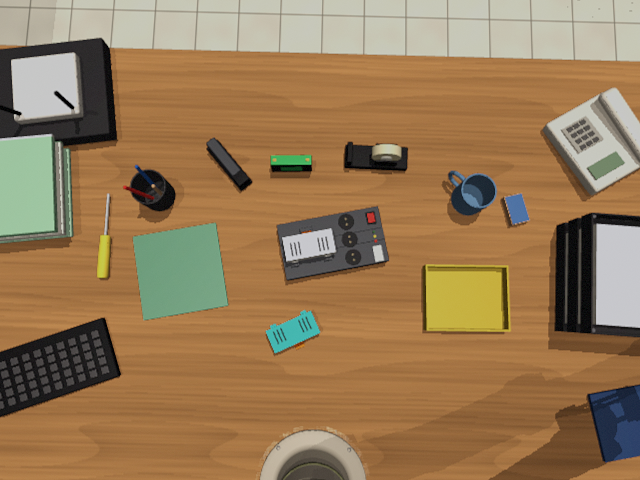

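View pics/side0.png

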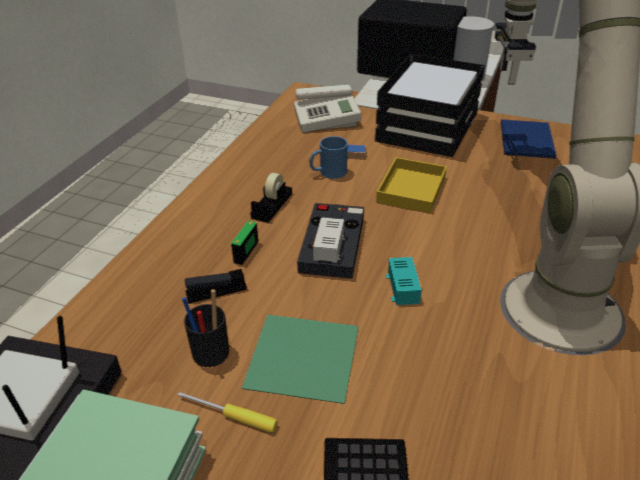

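The top view shows the unit at about (333,243), with the cover at (309,245). The pad is at (180,271) and the tray at (467,298). The turquoise decoy is at (293,332) and the fresh battery at (291,163). Next I'll enlarge the unit in both views.

Run:
```python
import cv2,numpy as np
a=cv2.imread("pics/top0.png")[200:290,270:395];b=cv2.imread("pics/side0.png")[195:285,290:375]
cv2.imwrite("pics/ct.png",cv2.resize(a,None,fx=6.4,fy=6.4,interpolation=2))
cv2.imwrite("pics/cs.png",cv2.resize(b,None,fx=6.4,fy=6.4,interpolation=2))
```

```text
(no output)
```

View pics/ct.png

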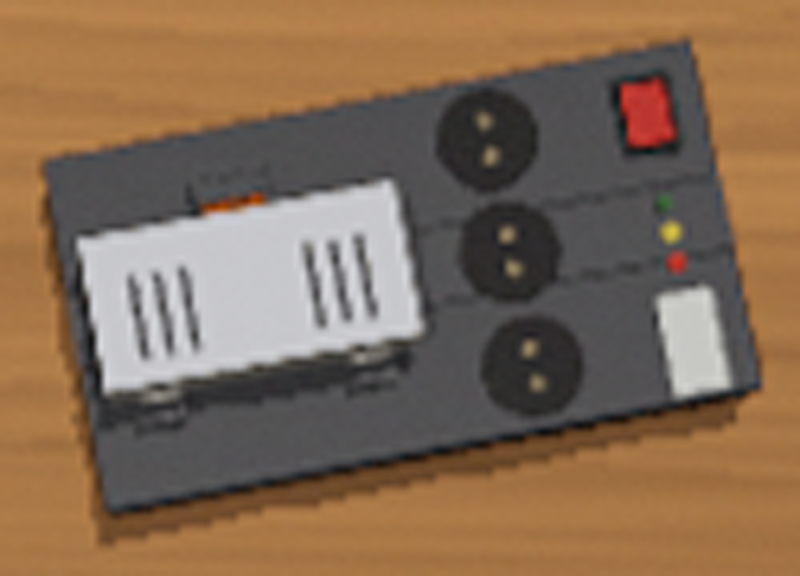

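View pics/cs.png

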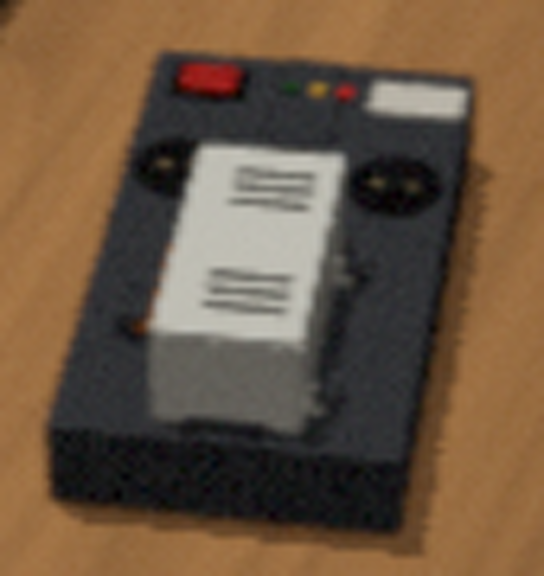

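The crops show all four deck corners and all four cover top corners in both views, and the tab faces world +x, away from the robot. I'll fit the poses from these.

```bash
cat > h.py <<'E'
import numpy as np
from workcell import *
from scipy.optimize import least_squares
from scipy.spatial.transform import Rotation as R
def proj(c,P):
    E=np.array(c["extrinsics"]);K=np.array(c["intrinsics"])
    q=P@E[:3,:3].T+E[:3,3];q=q*[1,-1,-1];q=q@K.T;return q[:,:2]/q[:,2:]
def fit(obs,x0):
    # obs: list (cam, local pts, pix)
    def pts(p,L): return R.from_euler('z',p[2]).apply(L)+[p[0],p[1],0]
    f=lambda p:np.concatenate([(proj(c,pts(p,L))-px).ravel() for c,L,px in obs])
    s=least_squares(f,x0,x_scale=[10,10,.1]);return s.x,f(s.x).reshape(-1,2)
def rect(a,b,z): return np.array([[a,b,z],[a,-b,z],[-a,-b,z],[-a,b,z]],float)
E
python3 - <<'E'
from h import *
T=capture("top");S=capture("side")
t=lambda l:(np.array(l)+.5)/6.4-.5+[270,200]
s=lambda l:(np.array(l)+.5)/6.4-.5+[290,195]
ut=t([(45,160),(690,40),(759,380),(108,498)]);us=s([(55,432),(165,55),(470,78),(405,462)])
ct=t([(78,240),(393,180),(422,330),(103,393)]);cs=s([(150,330),(192,145),(345,153),(303,335)])
U=rect(65,120,40);C=rect(27,56,82)
np.set_printoptions(precision=2,suppress=True)
for n,o in dict(unit=[(T,U,ut),(S,U,us)],unitT=[(T,U,ut)],unitS=[(S,U,us)],cov=[(T,C,ct),(S,C,cs)],covT=[(T,C,ct)],covS=[(S,C,cs)],
  pad=[(T,rect(100,100,4),np.array([(133,236),(216,223),(228,304),(144,319)]))],
  tray=[(T,rect(75,95,36),np.array([(424.5,265),(509,265),(509.5,331),(426,331.5)]))]).items():
    p,r=fit(o,[600,0,.18]);print(n,p,r.tolist() if n in('unit','cov') else abs(r).max())
    if n=='unit':print('bay',p[:2]+55*np.array([-np.sin(p[2]),np.cos(p[2])]))
E
```

```text
unit [541.55 -30.76   0.21] [[-0.8676164166709555, -0.2105960673246159], [0.03715683628752231, -0.7220174092704212], [0.8641485131227, 0.8932216980960561], [-0.4322390803293388, 2.294963634439455], [-1.715976472373029, -0.8851359562206653], [-1.2212971783406488, -1.0396751899484116], [0.9341545527024095, -0.39205841110711503], [-0.10364732084502748, 0.029402100582444746]]
bay [529.83  22.98]
unitT [542.91 -30.95   0.21] 1.3972875512791347
unitS [539.74 -29.42   0.22] 1.132146634578362
cov [530.39  22.77   0.22] [[-0.17358983868376754, 0.023143478590810673], [-0.10465427974207842, -0.42530883066129377], [0.2835384994184551, -0.29197146502673377], [0.5649120090689053, -0.1873002941919708], [0.10995778963280145, -0.08318199746437926], [1.094091179684142, -0.20083183858270104], [-0.45994362599390115, 0.40759852096795157], [-0.060612326791954274, 1.2668394817233377]]
covT [529.89  23.08   0.21] 0.266505671800644
covS [531.27  21.66   0.24] 0.9001990254425323
pad [471.29 323.17   0.19] 1.4743449971093128
tray [ 421.4  -341.15    0.02] 1.4497241478012484
```

jog_arm:
  motion:
    - {"dp":[0.0235,0.0586,0],"dr":[0,0,0.038]}
    - {"dp":[0.0235,0.0586,0],"dr":[0,0,0.038]}
    - {"dp":[0.0235,0.0586,0],"dr":[0,0,0.038]}
    - {"dp":[0.0235,0.0586,0],"dr":[0,0,0.038]}
    - {"dp":[0.0235,0.0586,0],"dr":[0,0,0.038]}
    - {"dp":[0.0235,0.0586,0],"dr":[0,0,0.038]}
    - {"dp":[0.0235,0.0586,0],"dr":[0,0,0.038]}
    - {"dp":[0.0235,0.0586,0],"dr":[0,0,0.038]}
    - {"dp":[0.0235,0.0586,0],"dr":[0,0,0.038]}
    - {"dp":[0.0235,0.0586,0],"dr":[0,0,0.038]}
    - {"dp":[0.0235,0.0586,0],"dr":[0,0,0.038]}
    - {"dp":[0.0235,0.0586,0],"dr":[0,0,0.038]}
  claw: 1

```text
clock: 1.2
eef_pos: [390.4, -327.9, 218.7]
tool_rot: [2.703, 1.601, -0.0]
wrist_force: [-0.6, -0.9, 0.3]
width: 93.0
grasp_force: 0.0
```

jog_arm:
  motion:
    - {"dp":[0.0235,0.0586,0],"dr":[0,0,0.038]}
    - {"dp":[0.0235,0.0586,0],"dr":[0,0,0.038]}
    - {"dp":[0.0235,0.0586,0],"dr":[0,0,0.038]}
    - {"dp":[0.0235,0.0586,0],"dr":[0,0,0.038]}
    - {"dp":[0.0235,0.0586,0],"dr":[0,0,0.038]}
    - {"dp":[0.0235,0.0586,0],"dr":[0,0,0.038]}
    - {"dp":[0.0235,0.0586,0],"dr":[0,0,0.038]}
    - {"dp":[0.0235,0.0586,0],"dr":[0,0,0.038]}
    - {"dp":[0.0235,0.0586,0],"dr":[0,0,0.038]}
    - {"dp":[0.0235,0.0586,0],"dr":[0,0,0.038]}
    - {"dp":[0.0235,0.0586,0],"dr":[0,0,0.038]}
    - {"dp":[0.0235,0.0586,0],"dr":[0,0,0.038]}

```text
clock: 2.2
eef_pos: [531.5, 23.8, 218.7]
tool_rot: [1.97, 2.447, -0.0]
wrist_force: [0.3, -0.1, -0.1]
width: 93.3
grasp_force: 0.0
```

jog_arm:
  motion:
    - {"dp":[0,0,0],"dr":[0,0,0]}
    - {"dp":[0,0,0],"dr":[0,0,0]}

```text
clock: 2.37
eef_pos: [531.4, 24.1, 218.5]
tool_rot: [-1.969, -2.447, -0.001]
wrist_force: [-0.6, -1.5, -0.1]
width: 93.0
grasp_force: 0.0
```

jog_arm:
  motion:
    - {"dp":[0,0,-0.0272],"dr":[0,0,0]}
    - {"dp":[0,0,-0.0272],"dr":[0,0,0]}
    - {"dp":[0,0,-0.0272],"dr":[0,0,0]}
    - {"dp":[0,0,-0.0272],"dr":[0,0,0]}
    - {"dp":[0,0,-0.0272],"dr":[0,0,0]}
    - {"dp":[0,0,-0.0272],"dr":[0,0,0]}
    - {"dp":[0,0,-0.0272],"dr":[0,0,0]}
    - {"dp":[0,0,-0.0272],"dr":[0,0,0]}
    - {"dp":[0,0,-0.0272],"dr":[0,0,0]}
    - {"dp":[0,0,-0.0272],"dr":[0,0,0]}
    - {"dp":[0,0,-0.0272],"dr":[0,0,0]}
    - {"dp":[0,0,-0.0272],"dr":[0,0,0]}

```text
clock: 3.37
eef_pos: [530.7, 20.3, 54.8]
tool_rot: [1.977, 2.441, -0.002]
wrist_force: [1.2, -0.7, -0.2]
width: 93.0
grasp_force: 0.0
```

jog_arm:
  motion:
    - {"dp":[0,0,0],"dr":[0,0,0]}
    - {"dp":[0,0,0],"dr":[0,0,0]}
    - {"dp":[0,0,0],"dr":[0,0,0]}
    - {"dp":[0,0,0],"dr":[0,0,0]}
    - {"dp":[0,0,0],"dr":[0,0,0]}
    - {"dp":[0,0,0],"dr":[0,0,0]}
  claw: 0.7

```text
clock: 3.87
eef_pos: [531.5, 22.2, 56.1]
tool_rot: [1.973, 2.443, 0.001]
wrist_force: [0.2, 0.3, -0.1]
width: 65.8
grasp_force: 0.2
```

Run:
```python
from workcell import *
import cv2
a=capture("top")["frame"][200:290,270:395,::-1];b=capture("side")["frame"][185:285,285:375,::-1]
a=cv2.resize(a,(500,360),interpolation=2);b=cv2.resize(b,(540,600),interpolation=2)
import numpy as np
o=np.zeros((600,800,3),np.uint8);o[:360,:400]=a[:,:400];o[:,400:]=b[:,70:470];cv2.imwrite("pics/g1.png",o)
print([read_state()[k] for k in("eef_pos","wrist_force","width")])
```

```text
[array([531.62544767,  22.29359002,  55.90894655]), array([1.21925317, 0.22458476, 0.1889952 ]), 65.04753087360311]
```

View pics/g1.png

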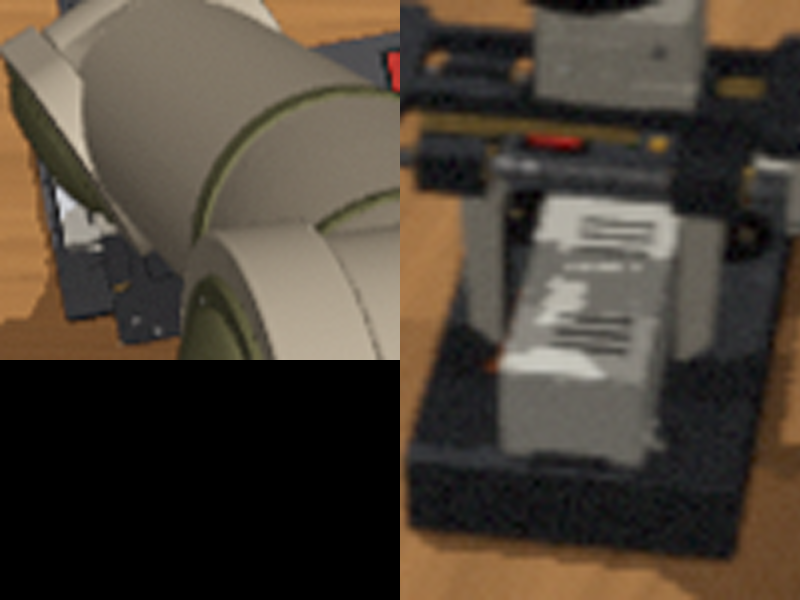

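The side view shows the two fingers straddling the cover, with the orange tab under the left one. I'll close in small steps and watch the forces.

jog_arm:
  motion:
    - {"dp":[0,0,-0.002],"dr":[0,0,0]}
    - {"dp":[0,0,0],"dr":[0,0,0]}
    - {"dp":[0,0,0],"dr":[0,0,0]}
    - {"dp":[0,0,0],"dr":[0,0,0]}
  claw: 0.67

```text
clock: 4.3
eef_pos: [531.8, 22.6, 54.6]
tool_rot: [1.973, 2.444, 0.002]
wrist_force: [2.1, -0.2, 3.3]
width: 62.4
grasp_force: 1.6
```

jog_arm:
  motion:
    - {"dp":[0,0,0],"dr":[0,0,0]}
    - {"dp":[0,0,0],"dr":[0,0,0]}
    - {"dp":[0,0,0],"dr":[0,0,0]}
  claw: 0.65

```text
clock: 4.55
eef_pos: [531.7, 22.6, 54.5]
tool_rot: [1.973, 2.444, 0.001]
wrist_force: [4.1, 0.4, 1.6]
width: 60.9
grasp_force: 2.2
```

jog_arm:
  motion:
    - {"dp":[0,0,0],"dr":[0,0,0]}
    - {"dp":[0,0,0],"dr":[0,0,0]}
    - {"dp":[0,0,0],"dr":[0,0,0]}
  claw: 0.64

```text
clock: 4.8
eef_pos: [531.6, 22.5, 54.4]
tool_rot: [1.973, 2.444, 0.001]
wrist_force: [4.6, -0.3, 0.4]
width: 59.6
grasp_force: 2.6
```

jog_arm:
  motion:
    - {"dp":[0.003,0.0006,0],"dr":[0,0,0]}
    - {"dp":[0,0,0],"dr":[0,0,0]}
    - {"dp":[0,0,0],"dr":[0,0,0]}
    - {"dp":[0,0,0],"dr":[0,0,0]}

```text
clock: 5.13
eef_pos: [532.6, 22.7, 54.4]
tool_rot: [-1.973, -2.445, 0.0]
wrist_force: [3.0, 0.9, 2.7]
width: 59.5
grasp_force: 1.9
```

jog_arm:
  motion:
    - {"dp":[0,0,0],"dr":[0,0,0]}
    - {"dp":[0,0,0],"dr":[0,0,0]}
    - {"dp":[0,0,0],"dr":[0,0,0]}
  claw: 0.63

```text
clock: 5.38
eef_pos: [532.3, 22.6, 54.4]
tool_rot: [-1.973, -2.444, 0.001]
wrist_force: [2.5, 0.7, 1.9]
width: 58.7
grasp_force: 3.6
```

jog_arm:
  motion:
    - {"dp":[0.001,0.0002,0],"dr":[0,0,0]}
    - {"dp":[0,0,0],"dr":[0,0,0]}
    - {"dp":[0,0,0],"dr":[0,0,0]}
  claw: 0.62

```text
clock: 5.63
eef_pos: [531.9, 22.5, 54.2]
tool_rot: [-1.972, -2.444, 0.003]
wrist_force: [-2.0, 0.8, 5.2]
width: 58.2
grasp_force: 7.0
```

jog_arm:
  motion:
    - {"dp":[0,0,0],"dr":[0,0,0]}
    - {"dp":[0,0,0],"dr":[0,0,0]}
    - {"dp":[0,0,0],"dr":[0,0,0]}
  claw: 0.61

```text
clock: 5.88
eef_pos: [531.6, 22.4, 54.2]
tool_rot: [-1.972, -2.443, 0.004]
wrist_force: [-4.8, -0.2, 5.6]
width: 57.1
grasp_force: 9.1
```

jog_arm:
  motion:
    - {"dp":[-0.002,-0.0004,0.001],"dr":[0,0,0]}
    - {"dp":[0,0,0],"dr":[0,0,0]}
    - {"dp":[0,0,0],"dr":[0,0,0]}

```text
clock: 6.13
eef_pos: [532.0, 22.3, 54.7]
tool_rot: [-1.973, -2.444, 0.001]
wrist_force: [0.3, 0.4, -0.4]
width: 57.0
grasp_force: 7.7
```

jog_arm:
  motion:
    - {"dp":[-0.0008,-0.0002,0.0002],"dr":[0,0,0]}
    - {"dp":[0,0,0],"dr":[0,0,0]}
    - {"dp":[0,0,0],"dr":[0,0,0]}
  claw: 0.6

```text
clock: 6.38
eef_pos: [531.7, 22.4, 54.9]
tool_rot: [-1.973, -2.444, 0.0]
wrist_force: [0.6, 0.3, -1.3]
width: 56.1
grasp_force: 8.9
```

jog_arm:
  motion:
    - {"dp":[-0.0008,-0.0002,0.0002],"dr":[0,0,0]}
    - {"dp":[0,0,0],"dr":[0,0,0]}
    - {"dp":[0,0,0],"dr":[0,0,0]}
  claw: 0.59

```text
clock: 6.63
eef_pos: [531.3, 22.3, 55.1]
tool_rot: [1.973, 2.445, -0.0]
wrist_force: [-1.1, -0.3, -0.7]
width: 55.6
grasp_force: 10.5
```

jog_arm:
  motion:
    - {"dp":[-0.0003,0,0],"dr":[0,0,0]}
    - {"dp":[0,0,0],"dr":[0,0,0]}
    - {"dp":[0,0,0],"dr":[0,0,0]}
  claw: 0.585

```text
clock: 6.88
eef_pos: [531.2, 22.3, 55.1]
tool_rot: [1.973, 2.445, -0.0]
wrist_force: [-1.0, -0.0, -1.7]
width: 54.9
grasp_force: 13.3
```

jog_arm:
  motion:
    - {"dp":[-0.0002,0,0],"dr":[0,0,0]}
    - {"dp":[0,0,0],"dr":[0,0,0]}
    - {"dp":[0,0,0],"dr":[0,0,0]}
  claw: 0.582

```text
clock: 7.13
eef_pos: [531.1, 22.3, 55.1]
tool_rot: [1.973, 2.445, -0.0]
wrist_force: [-0.1, -0.4, -0.9]
width: 54.9
grasp_force: 17.7
```

jog_arm:
  motion:
    - {"dp":[-0.0006,-0.00014,0.0017],"dr":[0.0027,-0.01244,0]}
    - {"dp":[-0.0006,-0.00014,0.0014],"dr":[0.0027,-0.01244,0]}
    - {"dp":[-0.00065,-0.00014,0.0014],"dr":[0.0027,-0.01244,0]}
    - {"dp":[0,0,0],"dr":[0,0,0]}
    - {"dp":[0,0,0],"dr":[0,0,0]}
    - {"dp":[0,0,0],"dr":[0,0,0]}
  claw: 0.584

```text
clock: 7.63
eef_pos: [530.4, 22.2, 57.4]
tool_rot: [1.949, 2.415, 0.072]
wrist_force: [1.1, 0.1, -1.5]
width: 54.9
grasp_force: 14.7
```

jog_arm:
  motion:
    - {"dp":[-0.0007,-0.00015,0.0013],"dr":[0.0027,-0.01244,0]}
    - {"dp":[-0.0007,-0.00015,0.0013],"dr":[0.0027,-0.01244,0]}
    - {"dp":[-0.0007,-0.00016,0.0013],"dr":[0.0027,-0.01244,0]}
    - {"dp":[-0.00075,-0.00016,0.0013],"dr":[0.0027,-0.01244,0]}
    - {"dp":[-0.0008,-0.00016,0.0013],"dr":[0.0027,-0.01244,0]}
    - {"dp":[0,0,0],"dr":[0,0,0]}
    - {"dp":[0,0,0],"dr":[0,0,0]}
    - {"dp":[0,0,0],"dr":[0,0,0]}

```text
clock: 8.3
eef_pos: [528.7, 21.9, 60.6]
tool_rot: [1.907, 2.362, 0.189]
wrist_force: [-0.6, 0.1, -2.2]
width: 54.9
grasp_force: 14.7
```

jog_arm:
  motion:
    - {"dp":[-0.0008,-0.00018,0.00125],"dr":[0.0027,-0.01244,0]}
    - {"dp":[-0.00085,-0.00018,0.00124],"dr":[0.0027,-0.01244,0]}
    - {"dp":[-0.00086,-0.00018,0.00122],"dr":[0.0027,-0.01244,0]}
    - {"dp":[-0.00088,-0.00019,0.0012],"dr":[0.0027,-0.01244,0]}
    - {"dp":[-0.0009,-0.0002,0.0012],"dr":[0.0027,-0.01244,0]}
    - {"dp":[-0.00093,-0.0002,0.00117],"dr":[0.0027,-0.01244,0]}
    - {"dp":[0,0,0],"dr":[0,0,0]}
    - {"dp":[0,0,0],"dr":[0,0,0]}
    - {"dp":[0,0,0],"dr":[0,0,0]}

```text
clock: 9.05
eef_pos: [526.9, 19.4, 62.7]
tool_rot: [1.871, 2.317, 0.268]
wrist_force: [4.2, 2.5, -1.1]
width: 54.8
grasp_force: 14.6
```

Run:
```python
from h import *
import cv2
s=read_state();print(s["joints"].round(3),s["joint_vel"].round(3),s["wrist_force"].round(1),s["torque"].round(2),s["eef_pos"].round(1))
print(R.from_rotvec(s["tool_rot"]).as_matrix().round(3))
b=capture("side")["frame"][160:285,265:395,::-1]
cv2.imwrite("pics/g2.png",cv2.resize(b,(620,596),interpolation=2))
s=read_state();print(s["eef_pos"].round(1),s["wrist_force"].round(1),R.from_rotvec(s["tool_rot"]).as_matrix()[:,2].round(3),s["joint_vel"].round(3))
```

```text
[ 0.041  0.585 -0.249  2.343  1.635  0.128 -1.561] [-0.005 -0.001  0.006  0.002  0.019  0.003 -0.024] [ 4.2  2.5 -1.1] [ 0.4  -0.92  0.12] [526.9  19.4  62.7]
[[-0.21   0.951  0.229]
 [ 0.978  0.205  0.044]
 [-0.005  0.233 -0.973]]
[526.8  19.5  62.8] [ 5.3  0.9 -2.9] [ 0.229  0.044 -0.973] [-0.005 -0.001  0.004  0.002  0.019  0.001 -0.022]
```

View pics/g2.png

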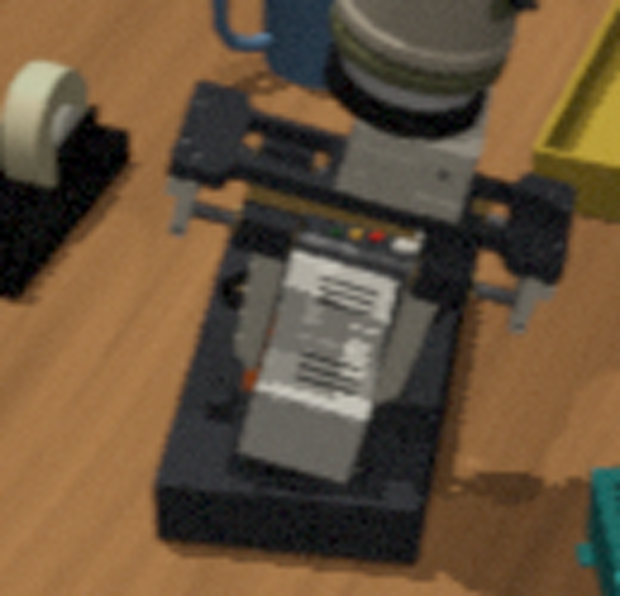

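The side view shows the cover tipped, with its tab side up and still gripped. The arm is short of the tilt (0.235 rad of 0.28) because joint 6 is close to its limit, and it has drifted about 2 mm in y. At 0.235 rad the front still clears the bracket by my geometry, so I'll draw outwards carefully, which also eases joint 6.

jog_arm:
  motion:
    - {"dp":[0.0009,0.0007,0],"dr":[0,0,0]}
    - {"dp":[0.0009,0.0007,0],"dr":[0,0,0]}
    - {"dp":[0.0009,0.0007,0],"dr":[0,0,0]}
    - {"dp":[0.0008,0.0007,0],"dr":[0,0,0]}
    - {"dp":[0,0,0],"dr":[0,0,0]}
    - {"dp":[0,0,0],"dr":[0,0,0]}

```text
clock: 9.6
eef_pos: [526.9, 20.4, 62.3]
tool_rot: [1.872, 2.318, 0.266]
wrist_force: [1.6, -0.5, -0.2]
width: 54.7
grasp_force: 14.7
```

```bash
cat > st.py <<'E'
from h import *
s=read_state();M=R.from_rotvec(s["tool_rot"]).as_matrix();z=M[:,2]
print(s["joints"].round(3),s["wrist_force"].round(1),s["torque"].round(2),s["eef_pos"].round(1),"tilt",np.arctan2(np.hypot(z[0],z[1]),-z[2]).round(3),np.arctan2(z[1],z[0]).round(3),"yaw",np.arctan2(M[1,1],M[0,1]).round(3),s["width"].round(1),round(float(s["grasp_force"]),1))
E
python3 st.py
```

```text
Traceback (most recent call last):
  File "st.py", line 3, in <module>
    print(s["joints"].round(3),s["wrist_force"].round(1),s["torque"].round(2),s["eef_pos"].round(1),"tilt",np.arctan2(np.hypot(z[0],z[1]),-z[2]).round(3),np.arctan2(z[1],z[0]).round(3),"yaw",np.arctan2(M[1,1],M[0,1]).round(3),s["width"].round(1),round(float(s["grasp_force"]),1))
                                                                                                                                                                                                                                  ^^^^^^^^^^^^^^^^
AttributeError: 'float' object has no attribute 'round'
```

jog_arm:
  motion:
    - {"dp":[0.0015,0.0005,0.0002],"dr":[0,0,0]}
    - {"dp":[0.0015,0.0005,0.0002],"dr":[0,0,0]}
    - {"dp":[0.0015,0.0005,0.0002],"dr":[0,0,0]}
    - {"dp":[0.0015,0.0004,0.0002],"dr":[0,0,0]}
    - {"dp":[0,0,0],"dr":[0,0,0]}
    - {"dp":[0,0,0],"dr":[0,0,0]}
    - {"dp":[0,0,0],"dr":[0,0,0]}

```text
clock: 10.18
eef_pos: [530.2, 21.5, 62.9]
tool_rot: [1.872, 2.318, 0.267]
wrist_force: [0.2, 0.4, -0.9]
width: 55.1
grasp_force: 14.7
```

```bash
sed -i 's/s\["width"\].round(1)/round(float(s["width"]),1)/' st.py; python3 st.py
```

```text
[ 0.032  0.586 -0.242  2.334  1.575  0.125 -1.503] [ 0.2  0.4 -0.9] [-0.09  0.18  0.01] [530.2  21.5  62.9] tilt 0.234 0.19 yaw 0.213 55.1 14.7
```

jog_arm:
  motion:
    - {"dp":[0.0015,0.0004,0.0002],"dr":[0,0,0]}
    - {"dp":[0.0015,0.0004,0.0002],"dr":[0,0,0]}
    - {"dp":[0.0015,0.0004,0],"dr":[0,0,0]}
    - {"dp":[0.0015,0.0004,0],"dr":[0,0,0]}
    - {"dp":[0,0,0],"dr":[0,0,0]}
    - {"dp":[0,0,0],"dr":[0,0,0]}

```text
clock: 10.68
eef_pos: [533.3, 22.4, 63.1]
tool_rot: [1.872, 2.318, 0.267]
wrist_force: [0.5, 0.0, -1.6]
width: 54.7
grasp_force: 14.7
```

jog_arm:
  motion:
    - {"dp":[0.0015,0.0004,0],"dr":[0,0,0]}
    - {"dp":[0.0015,0.0004,0],"dr":[0,0,0]}
    - {"dp":[0.0015,0.0003,0],"dr":[0,0,0]}
    - {"dp":[0,0,0],"dr":[0,0,0]}
    - {"dp":[0,0,0],"dr":[0,0,0]}
    - {"dp":[0,0,0],"dr":[0,0,0]}

```text
clock: 11.18
eef_pos: [535.5, 22.8, 63.1]
tool_rot: [1.872, 2.318, 0.267]
wrist_force: [-0.4, 0.0, -0.8]
width: 54.9
grasp_force: 14.7
```

```bash
python3 st.py
```

```text
[ 0.027  0.588 -0.238  2.323  1.501  0.124 -1.43 ] [-0.4  0.  -0.8] [-0.12  0.16 -0.  ] [535.5  22.8  63.1] tilt 0.234 0.19 yaw 0.213 54.9 14.7
```

jog_arm:
  motion:
    - {"dp":[0.0004,0.0001,0.001],"dr":[0,0,0]}
    - {"dp":[0,0,0.002],"dr":[0,0,0]}
    - {"dp":[0,0,0.002],"dr":[0,0,0]}
    - {"dp":[0,0,0.002],"dr":[0,0,0]}
    - {"dp":[0,0,0],"dr":[0,0,0]}

```text
clock: 11.6
eef_pos: [535.8, 22.9, 66.9]
tool_rot: [1.871, 2.317, 0.267]
wrist_force: [0.4, 0.1, -1.4]
width: 55.0
grasp_force: 14.7
```

jog_arm:
  motion:
    - {"dp":[0,0,0.008],"dr":[0,0,0]}
    - {"dp":[0,0,0.016],"dr":[0,0,0]}
    - {"dp":[0,0,0.018],"dr":[0,0,0]}
    - {"dp":[0,0,0.018],"dr":[0,0,0]}
    - {"dp":[0,0,0.018],"dr":[0,0,0]}
    - {"dp":[0,0,0.018],"dr":[0,0,0]}
    - {"dp":[0,0,0.018],"dr":[0,0,0]}
    - {"dp":[0,0,0.018],"dr":[0,0,0]}
    - {"dp":[0,0,0.018],"dr":[0,0,0]}
    - {"dp":[0,0,0.018],"dr":[0,0,0]}
    - {"dp":[0,0,0.018],"dr":[0,0,0]}
    - {"dp":[0,0,0.01],"dr":[0,0,0]}

```text
clock: 12.6
eef_pos: [535.8, 22.8, 165.4]
tool_rot: [1.872, 2.317, 0.267]
wrist_force: [0.7, 0.0, -0.7]
width: 55.1
grasp_force: 14.7
```

```bash
python3 st.py
```

```text
[ 0.375  0.459 -0.698  2.226  0.793  0.427 -0.734] [ 0.7  0.  -0.7] [-0.1   0.18  0.02] [535.8  22.8 165.4] tilt 0.234 0.189 yaw 0.212 55.1 14.7
```

jog_arm:
  motion:
    - {"dp":[-0.004,0.02,0],"dr":[-0.0047,0.0244,0]}
    - {"dp":[-0.0108,0.045,0],"dr":[-0.0047,0.0244,0]}
    - {"dp":[-0.0108,0.05,0],"dr":[-0.0047,0.0244,0]}
    - {"dp":[-0.0108,0.055,0],"dr":[-0.0047,0.0244,0]}
    - {"dp":[-0.0108,0.055,0],"dr":[-0.0047,0.0244,0]}
    - {"dp":[-0.0108,0.055,0],"dr":[-0.0047,0.0244,0]}
    - {"dp":[-0.0108,0.055,0],"dr":[0,0,0]}
    - {"dp":[-0.0108,0.055,0],"dr":[0,0,0]}
    - {"dp":[-0.0108,0.055,0],"dr":[0,0,0]}
    - {"dp":[-0.0108,0.055,0],"dr":[0,0,0]}
    - {"dp":[-0.0108,0.05,0],"dr":[0,0,0]}
    - {"dp":[-0.0108,0.05,0],"dr":[0,0,0]}

```text
clock: 13.6
eef_pos: [473.8, 324.1, 164.3]
tool_rot: [-1.974, -2.444, 0.001]
wrist_force: [0.4, 0.9, 0.0]
width: 54.6
grasp_force: 14.7
```

jog_arm:
  motion:
    - {"dp":[0,0,0],"dr":[0,0,0]}
    - {"dp":[0,0,0],"dr":[0,0,0]}

```text
clock: 13.77
eef_pos: [473.5, 324.4, 164.4]
tool_rot: [-1.97, -2.446, 0.0]
wrist_force: [1.0, -0.0, -0.6]
width: 55.0
grasp_force: 14.7
```

```bash
python3 st.py
python3 - <<'E'
from workcell import *
import cv2
b=capture("side")["frame"][180:400,210:400,::-1]
cv2.imwrite("pics/g3.png",cv2.resize(b,None,fx=2.7,fy=2.7,interpolation=2))
E
```

```text
[-0.176  0.595 -0.775  1.969  0.572  0.809 -1.061] [ 1.  -0.  -0.6] [-0.12 -0.11 -0.  ] [473.5 324.4 164.4] tilt 0.001 2.915 yaw 0.215 55.0 14.7
```

View pics/g3.png

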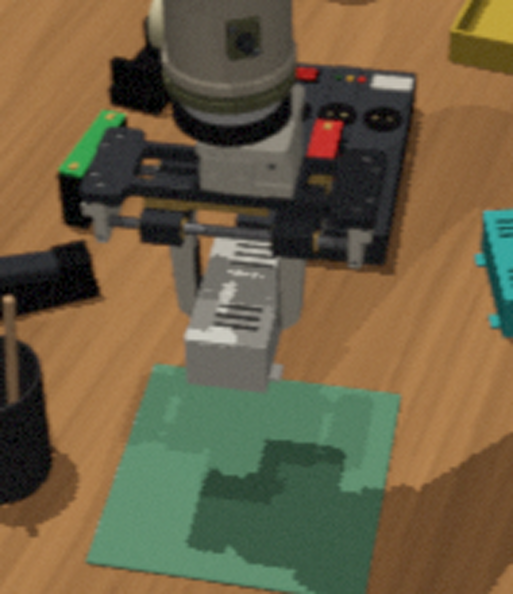

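The cover hangs level in the grip over the pad, and the red battery now shows in the open bay. I'll lower it.

jog_arm:
  motion:
    - {"dp":[0,0,-0.015],"dr":[0,0,0]}
    - {"dp":[0,0,-0.024],"dr":[0,0,0]}
    - {"dp":[0,0,-0.024],"dr":[0,0,0]}
    - {"dp":[0,0,-0.024],"dr":[0,0,0]}
    - {"dp":[0,0,-0.024],"dr":[0,0,0]}
    - {"dp":[0,0,-0.024],"dr":[0,0,0]}
    - {"dp":[0,0,-0.024],"dr":[0,0,0]}
    - {"dp":[0,0,-0.024],"dr":[0,0,0]}
    - {"dp":[0,0,-0.024],"dr":[0,0,0]}
    - {"dp":[0,0,-0.024],"dr":[0,0,0]}
    - {"dp":[0,0,-0.02],"dr":[0,0,0]}
    - {"dp":[0,0,-0.009],"dr":[0,0,0]}

```text
clock: 14.82
eef_pos: [473.8, 322.7, 32.9]
tool_rot: [-1.973, -2.444, 0.003]
wrist_force: [-0.2, -0.7, -0.6]
width: 55.3
grasp_force: 14.7
```

jog_arm:
  motion:
    - {"dp":[0,0,-0.004],"dr":[0,0,0]}
    - {"dp":[0,0,-0.004],"dr":[0,0,0]}
    - {"dp":[0,0,-0.004],"dr":[0,0,0]}
    - {"dp":[0,0,-0.004],"dr":[0,0,0]}
    - {"dp":[0,0,-0.003],"dr":[0,0,0]}
    - {"dp":[0,0,0],"dr":[0,0,0]}
    - {"dp":[0,0,0],"dr":[0,0,0]}

```text
clock: 15.4
eef_pos: [474.4, 322.9, 25.2]
tool_rot: [-1.974, -2.444, 0.0]
wrist_force: [-0.0, 0.2, -0.5]
width: 55.1
grasp_force: 14.7
```

jog_arm:
  motion:
    - {"dp":[0,0,-0.002],"dr":[0,0,0]}
    - {"dp":[0,0,-0.002],"dr":[0,0,0]}
    - {"dp":[0,0,-0.002],"dr":[0,0,0]}
    - {"dp":[0,0,-0.002],"dr":[0,0,0]}
    - {"dp":[0,0,0],"dr":[0,0,0]}
    - {"dp":[0,0,0],"dr":[0,0,0]}
    - {"dp":[0,0,0],"dr":[0,0,0]}

```text
clock: 15.98
eef_pos: [474.3, 323.0, 21.1]
tool_rot: [-1.974, -2.444, 0.001]
wrist_force: [0.1, 0.9, -0.8]
width: 55.0
grasp_force: 14.7
```

jog_arm:
  motion:
    - {"dp":[0,0,-0.001],"dr":[0,0,0]}
    - {"dp":[0,0,-0.001],"dr":[0,0,0]}
    - {"dp":[0,0,0],"dr":[0,0,0]}
    - {"dp":[0,0,0],"dr":[0,0,0]}
    - {"dp":[0,0,0],"dr":[0,0,0]}

```text
clock: 16.4
eef_pos: [474.3, 322.9, 20.1]
tool_rot: [-1.974, -2.444, 0.001]
wrist_force: [0.3, -0.7, -1.1]
width: 55.2
grasp_force: 14.7
```

jog_arm:
  motion:
    - {"dp":[0,0,-0.001],"dr":[0,0,0]}
    - {"dp":[0,0,-0.001],"dr":[0,0,0]}
    - {"dp":[0,0,-0.001],"dr":[0,0,0]}
    - {"dp":[0,0,0],"dr":[0,0,0]}
    - {"dp":[0,0,0],"dr":[0,0,0]}

```text
clock: 16.82
eef_pos: [474.3, 322.9, 18.5]
tool_rot: [-1.974, -2.444, 0.001]
wrist_force: [0.5, 0.8, -1.5]
width: 55.1
grasp_force: 14.7
```

jog_arm:
  motion:
    - {"dp":[0,0,-0.001],"dr":[0,0,0]}
    - {"dp":[0,0,-0.001],"dr":[0,0,0]}
    - {"dp":[0,0,0],"dr":[0,0,0]}
    - {"dp":[0,0,0],"dr":[0,0,0]}

```text
clock: 17.15
eef_pos: [474.6, 323.0, 17.8]
tool_rot: [1.974, 2.444, 0.0]
wrist_force: [0.5, -0.2, 4.2]
width: 54.8
grasp_force: 13.3
```

Run:
```python
from workcell import *
import cv2
b=capture("side")["frame"][230:400,210:400,::-1]
cv2.imwrite("pics/g4.png",cv2.resize(b,None,fx=3.4,fy=3.4,interpolation=2))
```

```text
(no output)
```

View pics/g4.png

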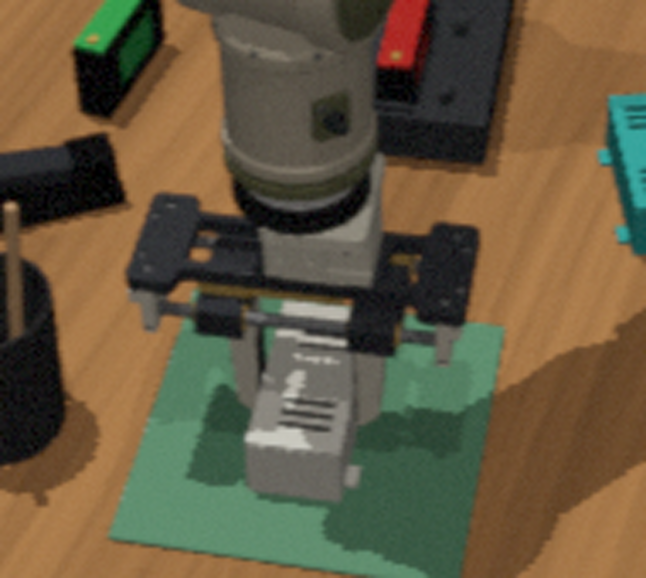

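The cover is standing on the pad with about 5 N of contact, so I'll release it gently.

jog_arm:
  motion:
    - {"dp":[0,0,0.001],"dr":[0,0,0]}
    - {"dp":[0,0,0],"dr":[0,0,0]}
    - {"dp":[0,0,0],"dr":[0,0,0]}
  claw: 0.62

```text
clock: 17.45
eef_pos: [474.4, 322.9, 18.1]
tool_rot: [-1.974, -2.444, 0.0]
wrist_force: [1.0, 0.1, 1.1]
width: 58.1
grasp_force: 5.4
```

jog_arm:
  motion:
    - {"dp":[0,0,0],"dr":[0,0,0]}
    - {"dp":[0,0,0],"dr":[0,0,0]}
    - {"dp":[0,0,0],"dr":[0,0,0]}
    - {"dp":[0,0,0],"dr":[0,0,0]}
    - {"dp":[0,0,0],"dr":[0,0,0]}
    - {"dp":[0,0,0],"dr":[0,0,0]}
    - {"dp":[0,0,0],"dr":[0,0,0]}
    - {"dp":[0,0,0],"dr":[0,0,0]}
  claw: 0.85

```text
clock: 18.12
eef_pos: [474.3, 322.9, 18.1]
tool_rot: [-1.974, -2.444, 0.001]
wrist_force: [-0.7, -0.0, -0.3]
width: 78.9
grasp_force: 0.0
```

jog_arm:
  motion:
    - {"dp":[0,0,0.02],"dr":[0,0,0]}
    - {"dp":[0,0,0.04],"dr":[0,0,0]}
    - {"dp":[0,0,0.06],"dr":[0,0,0]}
    - {"dp":[0,0,0.06],"dr":[0,0,0]}
    - {"dp":[0,0,0.06],"dr":[0,0,0]}
    - {"dp":[0,0,0.06],"dr":[0,0,0]}
    - {"dp":[0.016,-0.086,0],"dr":[0,0,0]}
    - {"dp":[0.016,-0.086,0],"dr":[0,0,0]}
    - {"dp":[0.016,-0.086,0],"dr":[0,0,0]}
    - {"dp":[0.016,-0.086,0],"dr":[0,0,0]}
    - {"dp":[0.016,-0.086,0],"dr":[0,0,0]}
    - {"dp":[0.016,-0.086,0],"dr":[0,0,0]}
  claw: 0.5

```text
clock: 19.12
eef_pos: [519.9, 75.2, 168.9]
tool_rot: [1.973, 2.444, -0.0]
wrist_force: [0.6, 0.7, 0.1]
width: 46.4
grasp_force: 0.0
```

jog_arm:
  motion:
    - {"dp":[0.016,-0.085,0],"dr":[0,0,0]}
    - {"dp":[0,0,0],"dr":[0,0,0]}
    - {"dp":[0,0,0],"dr":[0,0,0]}
    - {"dp":[0,0,0],"dr":[0,0,0]}

```text
clock: 19.45
eef_pos: [527.7, 36.5, 168.7]
tool_rot: [-1.974, -2.443, -0.001]
wrist_force: [-0.6, 0.8, 0.0]
width: 46.8
grasp_force: 0.0
```

```bash
python3 st.py
```

```text
[ 0.392  0.548 -0.813  2.062  0.575  0.769 -0.567] [-0.6  0.8  0. ] [-0.03 -0.11 -0.04] [527.7  36.5 168.7] tilt 0.0 1.383 yaw 0.212 46.8 0.0
```

I closed the claw too early in that lift, so I'll check that the cover was not disturbed.

Run:
```python
from workcell import *
import cv2,numpy as np
a=capture("side")["frame"][300:405,235:370,::-1]
b=capture("top")["frame"][200:335,120:345,::-1]
o=np.zeros((600,800,3),np.uint8)
a=cv2.resize(a,(400,311),interpolation=2);b=cv2.resize(b,(400,240),interpolation=2)
o[:311,:400]=a;o[:240,400:]=b
cv2.imwrite("pics/g5.png",o[:320])
```

```text
(no output)
```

View pics/g5.png

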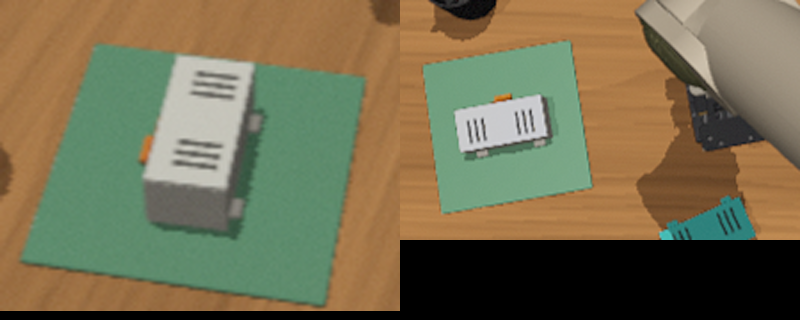

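The cover stands upright in the middle of the pad. Now for the battery.

jog_arm:
  motion:
    - {"dp":[0.0056,-0.0278,0],"dr":[0,0,0]}
    - {"dp":[0,0,-0.02],"dr":[0,0,0]}
    - {"dp":[0,0,-0.03],"dr":[0,0,0]}
    - {"dp":[0,0,-0.03],"dr":[0,0,0]}
    - {"dp":[0,0,-0.03],"dr":[0,0,0]}
    - {"dp":[0,0,-0.03],"dr":[0,0,0]}
    - {"dp":[0,0,-0.025],"dr":[0,0,0]}
    - {"dp":[0,0,-0.02],"dr":[0,0,0]}
    - {"dp":[0,0,-0.01],"dr":[0,0,0]}
    - {"dp":[0,0,0],"dr":[0,0,0]}
    - {"dp":[0,0,0],"dr":[0,0,0]}
    - {"dp":[0,0,0],"dr":[0,0,0]}

```text
clock: 20.55
eef_pos: [530.8, 22.7, 71.1]
tool_rot: [1.973, 2.444, 0.0]
wrist_force: [1.0, -0.4, 0.1]
width: 46.5
grasp_force: 0.0
```

jog_arm:
  motion:
    - {"dp":[0,0,-0.008],"dr":[0,0,0]}
    - {"dp":[0,0,-0.008],"dr":[0,0,0]}
    - {"dp":[0,0,-0.008],"dr":[0,0,0]}
    - {"dp":[0,0,-0.008],"dr":[0,0,0]}
    - {"dp":[0,0,-0.004],"dr":[0,0,0]}
    - {"dp":[0,0,0],"dr":[0,0,0]}
    - {"dp":[0,0,0],"dr":[0,0,0]}
    - {"dp":[0,0,0],"dr":[0,0,0]}

```text
clock: 21.22
eef_pos: [530.6, 22.4, 52.6]
tool_rot: [-1.974, -2.444, 0.001]
wrist_force: [1.5, -0.0, -0.1]
width: 46.1
grasp_force: 0.0
```

Clear of everything at z 52.6, so I'll grip.

jog_arm:
  motion:
    - {"dp":[0,0,0],"dr":[0,0,0]}
    - {"dp":[0,0,0],"dr":[0,0,0]}
    - {"dp":[0,0,0],"dr":[0,0,0]}
    - {"dp":[0,0,0],"dr":[0,0,0]}
    - {"dp":[0,0,0],"dr":[0,0,0]}
  claw: 0.3

```text
clock: 21.63
eef_pos: [530.6, 22.3, 52.7]
tool_rot: [-1.974, -2.444, 0.001]
wrist_force: [-0.4, 0.1, -0.6]
width: 28.2
grasp_force: 0.0
```

jog_arm:
  motion:
    - {"dp":[0,0,0],"dr":[0,0,0]}
    - {"dp":[0,0,0],"dr":[0,0,0]}
    - {"dp":[0,0,0],"dr":[0,0,0]}
    - {"dp":[0,0,0],"dr":[0,0,0]}
    - {"dp":[0,0,0],"dr":[0,0,0]}
  claw: 0.1

```text
clock: 22.05
eef_pos: [530.7, 22.3, 52.6]
tool_rot: [-1.974, -2.444, 0.0]
wrist_force: [0.7, -0.1, 0.5]
width: 24.6
grasp_force: 30.0
```

jog_arm:
  motion:
    - {"dp":[0,0,0.004],"dr":[0,0,0]}
    - {"dp":[0,0,0.006],"dr":[0,0,0]}
    - {"dp":[0,0,0.01],"dr":[0,0,0]}
    - {"dp":[0,0,0.01],"dr":[0,0,0]}
    - {"dp":[0,0,0],"dr":[0,0,0]}
    - {"dp":[0,0,0],"dr":[0,0,0]}

```text
clock: 22.55
eef_pos: [530.8, 22.2, 68.0]
tool_rot: [1.974, 2.444, 0.0]
wrist_force: [0.3, 0.2, -3.3]
width: 24.9
grasp_force: 30.0
```

jog_arm:
  motion:
    - {"dp":[0,0,0.02],"dr":[0,0,0]}
    - {"dp":[0,0,0.03],"dr":[0,0,0]}
    - {"dp":[0,0,0.03],"dr":[0,0,0]}
    - {"dp":[0,0,0.03],"dr":[0,0,0]}
    - {"dp":[0,0,0.03],"dr":[0,0,0]}
    - {"dp":[0,0,0.03],"dr":[0,0,0]}
    - {"dp":[0,0,0.02],"dr":[0,0,0]}
    - {"dp":[0,0,0.01],"dr":[0,0,0]}

```text
clock: 23.22
eef_pos: [530.9, 22.4, 169.2]
tool_rot: [1.973, 2.443, 0.001]
wrist_force: [0.4, 0.2, -4.2]
width: 24.9
grasp_force: 30.0
```

jog_arm:
  motion:
    - {"dp":[-0.009,-0.03,0],"dr":[0,0,-0.01]}
    - {"dp":[-0.0183,-0.05,0],"dr":[0,0,-0.01]}
    - {"dp":[-0.0183,-0.0606,0],"dr":[0,0,-0.01]}
    - {"dp":[-0.0183,-0.0606,0],"dr":[0,0,-0.01]}
    - {"dp":[-0.0183,-0.0606,0],"dr":[0,0,-0.01]}
    - {"dp":[-0.0183,-0.0606,0],"dr":[0,0,-0.01]}
    - {"dp":[-0.0183,-0.0606,0],"dr":[0,0,-0.01]}
    - {"dp":[-0.0183,-0.0606,0],"dr":[0,0,-0.01]}
    - {"dp":[-0.0183,-0.0606,0],"dr":[0,0,-0.01]}
    - {"dp":[-0.0183,-0.0606,0],"dr":[0,0,-0.01]}
    - {"dp":[-0.0183,-0.0606,0],"dr":[0,0,-0.01]}
    - {"dp":[-0.0183,-0.05,0],"dr":[0,0,-0.01]}

```text
clock: 24.22
eef_pos: [424.2, -317.6, 167.2]
tool_rot: [-2.197, -2.245, 0.001]
wrist_force: [0.8, 0.2, -3.7]
width: 24.3
grasp_force: 30.0
```

jog_arm:
  motion:
    - {"dp":[-0.009,-0.03,0],"dr":[0,0,0]}
    - {"dp":[0,-0.02,0],"dr":[0,0,0]}
    - {"dp":[0,0,0],"dr":[0,0,0]}
    - {"dp":[0,0,0],"dr":[0,0,0]}

```text
clock: 24.55
eef_pos: [421.3, -339.7, 167.4]
tool_rot: [-2.195, -2.247, -0.001]
wrist_force: [-0.4, 1.0, -3.8]
width: 24.9
grasp_force: 30.0
```

```bash
python3 st.py
python3 - <<'E'
from workcell import *
import cv2
b=capture("side")["frame"][60:220,330:500,::-1]
cv2.imwrite("pics/g6.png",cv2.resize(b,None,fx=3.5,fy=3.5,interpolation=2))
E
```

```text
[ 1.117  0.555 -0.783  2.038  0.561  0.773  0.016] [-0.4  1.  -3.8] [ 0.03 -0.08 -0.06] [ 421.3 -339.7  167.4] tilt 0.001 1.679 yaw 0.024 24.9 30.0
```

View pics/g6.png

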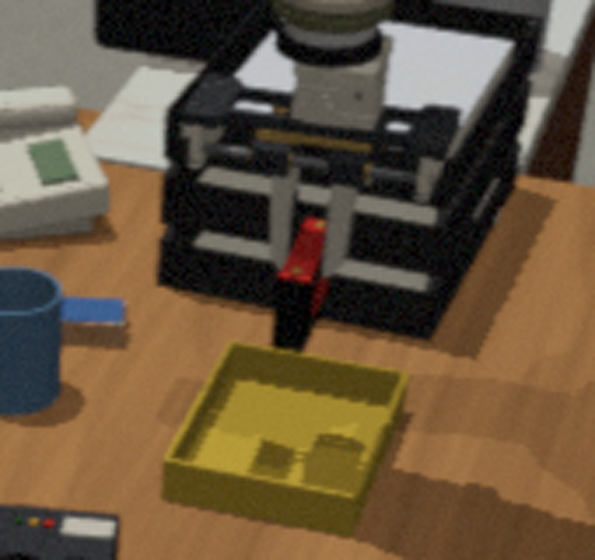

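The battery hangs upright above the tray. I'll lower it, going slowly near the floor (contact expected at z about 48.6).

jog_arm:
  motion:
    - {"dp":[0,0,-0.015],"dr":[0,0,0]}
    - {"dp":[0,0,-0.025],"dr":[0,0,0]}
    - {"dp":[0,0,-0.025],"dr":[0,0,0]}
    - {"dp":[0,0,-0.025],"dr":[0,0,0]}
    - {"dp":[0,0,-0.025],"dr":[0,0,0]}
    - {"dp":[0,0,-0.025],"dr":[0,0,0]}
    - {"dp":[0,0,-0.025],"dr":[0,0,0]}
    - {"dp":[0,0,-0.02],"dr":[0,0,0]}
    - {"dp":[0,0,-0.015],"dr":[0,0,0]}
    - {"dp":[0,0,-0.01],"dr":[0,0,0]}
    - {"dp":[0,0,-0.006],"dr":[0,0,0]}
    - {"dp":[0,0,0],"dr":[0,0,0]}

```text
clock: 25.6
eef_pos: [420.9, -340.3, 59.2]
tool_rot: [-2.194, -2.247, 0.001]
wrist_force: [-0.4, -0.4, -2.1]
width: 25.0
grasp_force: 30.0
```

jog_arm:
  motion:
    - {"dp":[0,0,-0.002],"dr":[0,0,0]}
    - {"dp":[0,0,-0.002],"dr":[0,0,0]}
    - {"dp":[0,0,-0.002],"dr":[0,0,0]}
    - {"dp":[0,0,-0.002],"dr":[0,0,0]}
    - {"dp":[0,0,-0.002],"dr":[0,0,0]}
    - {"dp":[0,0,0],"dr":[0,0,0]}
    - {"dp":[0,0,0],"dr":[0,0,0]}
    - {"dp":[0,0,0],"dr":[0,0,0]}

```text
clock: 26.27
eef_pos: [420.9, -340.4, 54.6]
tool_rot: [-2.195, -2.247, 0.001]
wrist_force: [0.5, 0.3, -3.4]
width: 24.8
grasp_force: 30.0
```

jog_arm:
  motion:
    - {"dp":[0,0,-0.002],"dr":[0,0,0]}
    - {"dp":[0,0,-0.002],"dr":[0,0,0]}
    - {"dp":[0,0,-0.002],"dr":[0,0,0]}
    - {"dp":[0,0,-0.002],"dr":[0,0,0]}
    - {"dp":[0,0,-0.001],"dr":[0,0,0]}
    - {"dp":[0,0,0],"dr":[0,0,0]}
    - {"dp":[0,0,0],"dr":[0,0,0]}
    - {"dp":[0,0,0],"dr":[0,0,0]}

```text
clock: 26.93
eef_pos: [420.9, -340.4, 50.1]
tool_rot: [-2.195, -2.247, 0.001]
wrist_force: [0.2, 0.0, -3.8]
width: 24.7
grasp_force: 30.0
```

jog_arm:
  motion:
    - {"dp":[0,0,-0.001],"dr":[0,0,0]}
    - {"dp":[0,0,-0.001],"dr":[0,0,0]}
    - {"dp":[0,0,0],"dr":[0,0,0]}
    - {"dp":[0,0,0],"dr":[0,0,0]}

```text
clock: 27.27
eef_pos: [420.9, -340.4, 49.1]
tool_rot: [-2.195, -2.247, 0.001]
wrist_force: [0.2, 0.8, -2.9]
width: 25.1
grasp_force: 30.0
```

jog_arm:
  motion:
    - {"dp":[0,0,-0.0007],"dr":[0,0,0]}
    - {"dp":[0,0,-0.0007],"dr":[0,0,0]}
    - {"dp":[0,0,0],"dr":[0,0,0]}
    - {"dp":[0,0,0],"dr":[0,0,0]}

```text
clock: 27.6
eef_pos: [421.0, -340.4, 48.6]
tool_rot: [2.195, 2.248, -0.001]
wrist_force: [0.0, 0.0, 2.0]
width: 25.0
grasp_force: 30.0
```

Contact is made (about 5 N), so I'll open, then lift in a separate call.

jog_arm:
  motion:
    - {"dp":[0,0,0],"dr":[0,0,0]}
    - {"dp":[0,0,0],"dr":[0,0,0]}
    - {"dp":[0,0,0],"dr":[0,0,0]}
    - {"dp":[0,0,0],"dr":[0,0,0]}
    - {"dp":[0,0,0],"dr":[0,0,0]}
    - {"dp":[0,0,0],"dr":[0,0,0]}
  claw: 0.5

```text
clock: 28.1
eef_pos: [420.9, -340.4, 48.4]
tool_rot: [-2.195, -2.247, 0.001]
wrist_force: [0.1, -0.5, 0.3]
width: 46.5
grasp_force: 0.0
```

jog_arm:
  motion:
    - {"dp":[0,0,0.02],"dr":[0,0,0]}
    - {"dp":[0,0,0.04],"dr":[0,0,0]}
    - {"dp":[0,0,0.06],"dr":[0,0,0]}
    - {"dp":[0,0,0.06],"dr":[0,0,0]}
    - {"dp":[0,0,0.06],"dr":[0,0,0]}
    - {"dp":[0,0,0.04],"dr":[0,0,0]}
    - {"dp":[0,0,0],"dr":[0,0,0]}
    - {"dp":[0,0,0],"dr":[0,0,0]}
    - {"dp":[0,0,0],"dr":[0,0,0]}
    - {"dp":[0,0,0],"dr":[0,0,0]}

```text
clock: 28.93
eef_pos: [420.2, -340.1, 187.5]
tool_rot: [-2.194, -2.246, 0.001]
wrist_force: [-0.7, -0.7, -0.2]
width: 46.1
grasp_force: 0.0
```

Run:
```python
from workcell import *
import cv2
b=capture("side")["frame"][120:420,170:500,::-1]
cv2.imwrite("pics/g7.png",cv2.resize(b,None,fx=2,fy=2,interpolation=2))
```

```text
(no output)
```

View pics/g7.png

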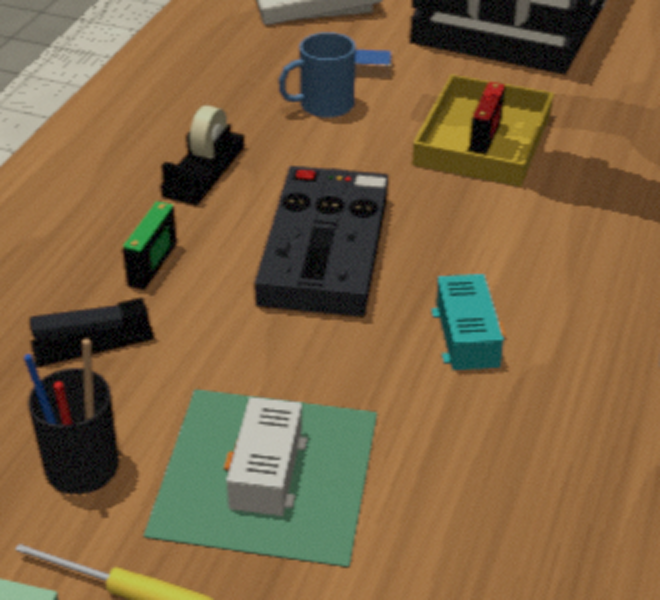

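The battery stands upright in the tray at about (487,118), the cover stands on the pad at about (265,455), the bay is empty and nothing else has moved.

```bash
python3 -c "from workcell import *;print(close_job())"
```

```text
the job is handed in; nothing more can be done
None
```

I handed the job in: the cover stands open side down on the green pad and the spent battery upright in the yellow tray, both released, and the fresh battery and other items look unmoved in the last picture (the hand-in gave no verdict).

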